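# Load a test cassette into the dry bath and switch it on

## Task

Slide the loose white test cassette flat along the tray floor, without lifting it, into the tray corner beside the finger cut-out, until it lies snug and square against both rims with its long side along the rim that has the cut-out. Then pick it up from that corner, where the cut-out leaves room for a finger, and lay it flat in the empty cassette bay of the dry bath without dropping it. With the cassette let go, slide the bath's little power switch fully to the left, to its dot, leaving the bottle, marker and specimen cup alone.

Things in the scene. Friction and masses are not known exactly. Their poses are not given: they have to be found in the camera images.
- cassette_mid (a point): Centre (half-way up) of the loose test cassette: a flat white plastic slab, 70 long (its x) x 24 wide (y) x 6 mm thick (z), 11 to 18 g, with a small round sample well and a result window on its upper face. It starts face up on the tray floor. Either end may lead.
- tray: Fixed grey moulded work tray, smooth flat floor, 208 (x) x 158 (y) mm outside; origin at the centre of its underside. Floor 4 mm above the counter, inside 200 x 150 mm; rim 4 mm thick, rising 10 mm above the floor. The only gap in the rim is the finger cut-out: 40 mm long, down to the floor, in the left (+y) rim, from 15 to 55 mm along +x from the near-left inner corner.
- tray_corner (a point): The tray's inner near-left corner at floor level, where the near (-x) rim and the left (+y) rim meet, beside the finger cut-out. Axes as the tray's; the tray's inside lies to +x and -y of it. A cassette snug in the corner has its centre 35 mm along +x, 12 mm along -y and 3 mm above this point; its long side bears on the left rim at both ends of the cut-out, its short end on the near rim.
- bath: Fixed white two-block dry bath, 170 (x) x 190 (y) mm; origin at the centre of its underside. Flat deck 58 mm above the counter. Two aluminium blocks, which may have changed places, stand side by side at the back and rise 12 mm above the deck; the control strip with display and switch runs along the front (-x).
- bay (a point): Centre of the floor of the empty bay in the cassette block (95 x 76 mm, top face 70 mm above the counter; axes as the bath's). The bay is 74 (x) x 28 (y) mm, 5 mm deep. A finger groove 40 mm wide (x), 10 mm deep crosses the whole block in y at its middle, so fingers on the cassette's long sides may go 5 mm below the bay floor. A cassette in it has its centre 3 mm above this point.
- tube_block: The other block of the bath, with tube holes and four capped tubes that rise 5 mm above its top; 95 x 76 x 50 mm, origin at the centre of its underside, top face 70 mm above the counter. Nothing goes there.
- power (a joint): The bath's power slide switch: 0 at its right stop (off), 0.014 m at its left stop (on, near a dot); it moves along the bath's +y. About 1 N moves it and it stays where it is left; nothing springs back.
- power_top (a point): Centre of the top face of the switch's ribbed black thumb-piece, 14 (y) x 9 mm (x), almost flush: 2 mm above the deck, 60 mm above the counter, in a slot 30 mm long (y) and 12 mm wide (x). A fingertip pressed lightly (4 to 10 N) on its top and moved along the bath's +y drags it. Axes as the bath's.
- dropper_mid (a point): Half-way up a standing white dropper bottle, 22 mm across and 60 mm tall. Bystander.
- marker_mid (a point): Centre of a marker pen lying on the counter, 130 mm long (its x), 12 mm thick. Bystander.
- cup_mid (a point): Half-way up a standing lidded specimen cup, 63 mm across and 64 mm tall. Bystander.
There are look-alikes about, which are no part of the job. Of the things like the part that bears cassette_mid, leave any that is turquoise; of the rest the smaller one is meant.

How it is judged:
On the way, in this order (a step that is already met when the one before it is completed fails the run):
1. the cassette lies flat, snug and square in the tray corner beside the finger cut-out (centre within 2.5 mm of its cornered place each way, turned less than 0.07 rad) (x of cassette_mid in the frame of tray_corner between 0.0325 and 0.0375 m and y of cassette_mid in the frame of tray_corner between -0.0145 and -0.0095 m and z of cassette_mid in the frame of tray_corner between 0 and 0.006 m and angle between the x axis of cassette_mid and the x axis of tray_corner, either way round below 0.07 rad and linear speed of cassette below 0.02 m/s), for 0.3 s.
2. the cassette lies flat in the empty bay and is let go (centre within 3 mm of the bay's each way) (x of cassette_mid in the frame of bay between -0.003 and 0.003 m and y of cassette_mid in the frame of bay between -0.003 and 0.003 m and z of cassette_mid in the frame of bay between 0 and 0.0055 m and angle between the x axis of cassette_mid and the x axis of bay, either way round below 0.1 rad and contact force between cassette and the fingers below 0.05 N and linear speed of cassette below 0.02 m/s), for 0.2 s.
3. the power switch is fully to the left (at least 11 of its 14 mm) (value of joint power above 0.011 m), for 0.2 s.
At the end, for the whole second after the job is handed in: The cassette lies at rest and let go on the floor of the cassette bay, centre within 3 mm of the bay's centre each way and less than 2.5 mm too high, square within 0.1 rad, and the power switch is at least 11 mm along its 14 mm travel (all of step 2 and value of joint power above 0.011 m); the robot touches nothing.
It fails at once if the cassette is lifted off the tray floor (centre 7 to 17 mm too high) inside the tray, away from the cut-out corner (z of cassette_mid in the frame of tray_corner between 0.01 and 0.02 m and x of cassette_mid in the frame of tray_corner between -0.02 and 0.22 m and y of cassette_mid in the frame of tray_corner between -0.17 and 0.02 m and (x of cassette_mid in the frame of tray_corner above 0.07 m or y of cassette_mid in the frame of tray_corner below -0.045 m)).
It fails at once if the cassette is dropped into the bay (falls free more than 9 mm above its place) (horizontal distance between cassette_mid and bay below 0.04 m and z of cassette_mid in the frame of bay above 0.012 m and contact force between cassette and anything else below 0.005 N).
It fails at once if the dropper bottle, marker or specimen cup is moved more than 25 mm (distance of any of dropper_mid, marker_mid, cup_mid from where it was at the start of the episode above 0.025 m).
It also fails if it takes over 66 s, if anything falls off the work surface, if the arm or the gripper's body presses on something with over 40 N, if the wrist force passes 120 N, or if a joint passes its speed limit or range.

## Robot

A 7-joint arm with a two-finger parallel gripper is mounted at the origin on the work surface. World frame = base frame: x ahead of the robot, y to its left, z up, the work surface at z = 0. Lengths are in m, angles in rad, forces in N, time in s.
With the tool pointing down it reaches from about 0.4 to 0.85 m from the base axis. Payload 4.4 kg.
Tool frame: the origin (TCP) lies on the front face of the gripper's body, between the roots of the fingers; the fingertips stand 97 mm ahead of it and the grasp point (between the pads) lies 78 mm ahead of it; z points along the fingers, y is the line along which they close (so a half turn about z gives the same grasp; the last joint's range is limited). The gripper opens to 94 mm and grips with 3 to 60 N. Pads are 16 mm wide; open, the fingers measure 119 mm over their backs; the gripper's body (75 mm by 177 mm) begins 78 mm behind the grasp point.
Start: joints at [-1.341, 0.628, 0.038, 1.517, -0.027, 0.996, -0.02], TCP at [0.189, 0.622, 0.303] pointing down, gripper open.
Joint ranges: [-3.06, 3.06], [-0.37, 2.12], [-1.25, 1.32], [0.18, 2.47], [-1.1, 4.24], [0.23, 1.98], [-2.94, 2.94]. Speed limits (rad/s): [2.57, 2.57, 3.14, 3.14, 3.14, 3.14, 3.14].

## Interface

Orientations are given as [roll, pitch, yaw] about the fixed x, y, z axes, in that order (R = Rz(yaw) Ry(pitch) Rx(roll)).
In Python, from station import manip gives the robot as it stands. The module is installed in compiled form; this text tells all that it offers.
- The arm moves only by the tool drive_tool, never from a script. Its argument "motion" is a list that holds one entry, the list of rows, each a list of 7 numbers: the closure in counts, from 0 (fully open) to 255 (shut), then the shift along the tool's x, y, z in units of 25 mm (1.0 is 25 mm), then the turn, a rotation vector about the tool's x, y, z in units of 5 degrees (1.0 is 5 degrees). A call has exactly 5 rows; each row is the pose to reach, as a shift and turn from the pose commanded when the call began, along the tool's axes at that moment; what a row does not reach only later rows make up. A row lasts 1/10 s, in which the tool goes at most 50 mm and 8.59 degrees, less where a joint would pass 70% of its speed; a pose out of reach is approached as far as the arm can. A call with a gripper value outside its range is refused whole. The fingers move at their own pace and stop on an object; the grip force is fixed at half the most. Time passes only in rows, so rows that repeat a pose let the fingers close, or fill a call up. It gives the time, the measured TCP pose, the force, the opening and the grip force at its end, in the units of the state.
- manip.get_state(): the state, without advancing time (a new reading comes with each control period).
- manip.grab_frame(name): name is "scene" or "top" or "wrist"; returns a dict with "pixels" (480x640x3 uint8, red, green, blue), "camera_matrix" (3x3 intrinsics, pixels), "D" ([k1, k2, p1, p2, k3] as OpenCV has them; the pictures are not rectified), "view" (4x4, takes a point from world to camera coordinates). Camera axes: x right, y down, z forward; pixel columns grow to the right and rows downward; lengths in m; the calibration is good to about 2 mm. A picture is of the moment at which its call begins. There is no depth.
- manip.job_done(): hands the job in; it is judged then, once.
Trained networks look in the newest picture that a camera, given by its name, has taken for a name from the list of things; names that differ only in an ending like _2 or _b are one class to them, and where a whole thing is asked for, a point or a joint stands for the part that bears it (a point fixed in the world has none). Each returns a list of dicts, best first, with "p" (0 to 1); they miss things now and then, are a little off and sometimes report something else, mostly with a low value. They report only what shows in the picture. A call takes as long as a camera call. They do not tell look-alikes from the thing itself.
- manip.masks_of(camera, thing): "mask" (480x640 bool, what is visible of it) and "extent" ([left, top, right, bottom] in pixels, round what is visible of it).
- manip.spot_point(camera, thing): "xy" ([column, row] in pixels: a listed point, or the origin of a listed thing).
The state is a dict: "clock": time; "q": joint angles; "qd": joint speeds; "joint_efforts": joint torques, N m; "ee_pos": TCP position; "tool_rot": TCP orientation; "wrist_force": force on the tool from outside, world axes, zero at the start; "wrist_torque": the same for the moment, N m; "opening": finger opening in m; "grip_force": force on a finger pad.
Only numpy, scipy, OpenCV 4.12 (cv2) and the standard library are available. Lean on these libraries where they do the work, as an engineer would, in place of code of your own. Each camera call takes 0.05 s, during which the arm holds its last target. There are 200 camera calls.

## Working session

There is one attempt and no reset: what is moved stays moved. The work goes in short steps, Python scripts to look and compute and a tool call to move; the robot and the scene stay as the last step left them, time stands still between calls to the robot, and variables do not carry over. Pictures are saved under pics/ and viewed, at most 11 in all, crops included, and the job is handed in when it is done.

Besides the shell and the picture viewer there is one more tool, called as name([rows], argument=value, ...), one row to a line, values as JSON. drive_tool: Moves the arm, as the interface text tells. Its arguments: {"type":"object","properties":{"motion":{"type":"array","items":{"type":"array","items":{"type":"array","items":{"type":"number"}}}}},"required":["motion"]}

```bash
mkdir -p pics
cat > h.py <<'E'
import numpy as np, cv2
from scipy.spatial.transform import Rotation as R
from station import manip
def ray(f,xy,z):
    K=np.array(f["camera_matrix"]);D=np.array(f["D"]);V=np.array(f["view"])
    n=cv2.undistortPoints(np.array(xy,float).reshape(-1,1,2),K,D).reshape(-1,2)
    Rm=V[:3,:3];t=V[:3,3];o=-Rm.T@t
    d=np.c_[n,np.ones(len(n))]@Rm
    s=(z-o[2])/d[:,2]
    return o+s[:,None]*d
def proj(f,P):
    V=np.array(f["view"]);r=cv2.Rodrigues(V[:3,:3])[0]
    return cv2.projectPoints(np.array(P,float).reshape(-1,1,3),r,V[:3,3],np.array(f["camera_matrix"]),np.array(f["D"]))[0].reshape(-1,2)
def save(f,n,crop=None,k=1):
    im=f["pixels"][:,:,::-1]
    if crop: im=im[crop[1]:crop[3],crop[0]:crop[2]]
    cv2.imwrite("pics/"+n,cv2.resize(im,None,fx=k,fy=k,interpolation=cv2.INTER_CUBIC))
Z=dict(cassette_mid=.007,tray=0,tray_corner=.004,bath=0,bay=.065,tube_block=.02,power_top=.06,dropper_mid=.03,marker_mid=.006,cup_mid=.032)
E
python3 - <<'E'
from h import *
s=manip.get_state();print(s["ee_pos"],s["tool_rot"],s["clock"],s["opening"])
for c in ["top","scene"]:
    f=manip.grab_frame(c);save(f,c+"0.png")
    for n in Z:
        for r in manip.spot_point(c,n)[:3]:
            if r["p"]>.2: print(c,n,round(r["p"],2),np.round(r["xy"],1),np.round(ray(f,r["xy"],Z[n])[0],4))
    for r in manip.masks_of(c,"cassette_mid"):
        if r["p"]>.2:
            m=r["mask"];print(c,"mask",round(r["p"],2),r["extent"],m.sum(),f["pixels"][m].mean(0).round())
            cn=max(cv2.findContours(m.astype(np.uint8),0,1)[0],key=cv2.contourArea).reshape(-1,2)
            print(cv2.minAreaRect((ray(f,cn,.01)[:,:2]*1000).astype(np.float32)))
E
```

```text
[0.18931003 0.62132763 0.30179351] [-3.13976271e+00  1.87213591e-05  2.84579879e+00] 0.0 0.09392755378764289
top cassette_mid 0.8 [158.5 355.8] [0.4654 0.337  0.007 ]
top cassette_mid 0.7 [334.3 275.3] [ 0.5511 -0.0226  0.007 ]
top cassette_mid 0.6 [253.9 324.2] [0.4886 0.1485 0.007 ]
top tray 0.71 [252.3 321.4] [0.4948 0.1515 0.    ]
top tray_corner 0.96 [235.1 383.4] [0.3871 0.2025 0.004 ]
top tray_corner 0.56 [350.6 330.3] [ 0.441  -0.0319  0.004 ]
top bath 0.62 [429.2 234.3] [ 0.5958 -0.2271  0.    ]
top bay 0.97 [416.7 217.6] [ 0.6211 -0.1939  0.065 ]
top bay 0.7 [453.9 220.3] [ 0.6023 -0.2615  0.065 ]
top tube_block 0.85 [449.5 221.2] [ 0.6104 -0.2675  0.02  ]
top power_top 0.42 [467.6 262.1] [ 0.5205 -0.2681  0.06  ]
top power_top 0.41 [450.9 223.1] [ 0.599  -0.2562  0.06  ]
top dropper_mid 0.57 [231.9 384.3] [0.3881 0.204  0.03  ]
top dropper_mid 0.52 [306.9 184.1] [ 0.7379 -0.0047  0.03  ]
top marker_mid 0.62 [352.9 332.1] [ 0.4368 -0.0354  0.006 ]
top cup_mid 0.84 [255.4 176.9] [0.7721 0.0934 0.032 ]
top cup_mid 0.32 [307.4 182.7] [ 0.7399 -0.0061  0.032 ]
top mask 0.7 [149
[... 819 characters left out ...]
 0.5228 -0.2629  0.06  ]
scene dropper_mid 0.8 [355.4 295.3] [ 0.744  -0.0065  0.03  ]
scene marker_mid 0.79 [224.2 242.5] [ 0.4371 -0.0343  0.006 ]
scene cup_mid 0.82 [409.  274.4] [0.7768 0.0941 0.032 ]
scene mask 0.89 [337.8, 175.3, 375.9, 194.1] 335 [163. 159. 147.]
((471.8309631347656, 326.28173828125), (44.53805923461914, 98.09011840820312), 85.88939666748047)
scene mask 0.88 [264.2, 251.1, 277.3, 277.5] 335 [ 79. 138. 130.]
((557.03173828125, -27.724536895751953), (25.351032257080078, 76.42964935302734), 58.59145736694336)
scene mask 0.55 [294.0, 215.2, 326.4, 221.4] 234 [164. 161. 149.]
((494.882568359375, 144.3399658203125), (68.8915023803711, 28.80653953552246), 42.522613525390625)
```

View pics/top0.png

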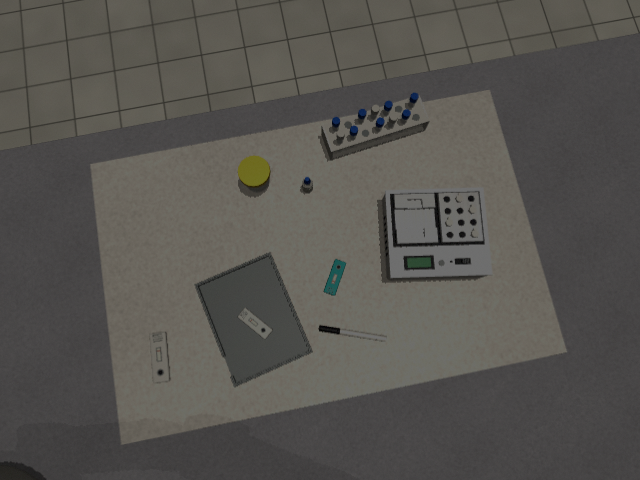

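View pics/scene0.png

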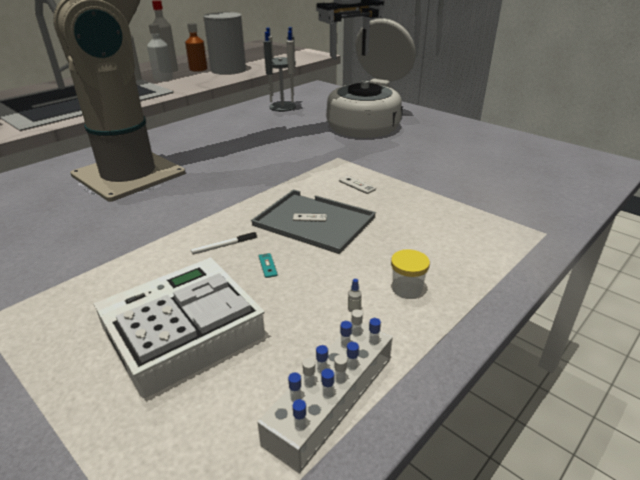

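The three cassette look-alikes in the top view are:
- **Turquoise, (335,277):** excluded by its colour.
- **White, (159,356):** large, about 91 mm long, and outside the tray.
- **White, (255,323):** about 70 mm long and on the tray floor. It is the smaller of the two that aren't turquoise, so this is the target.

The cut-out is in the left rim near (222,365). The bay is the empty block at about (416,217), and the switch is near (462,262). I'll move over the tray and confirm the target in a wrist crop.

drive_tool([
  [[0, -1.1, -1, 0, 0, 0, 0], [0, -2.2, -2, 0, 0, 0, 0], [0, -3.3, -3, 0, 0, 0, 0], [0, -4.4, -4, 0, 0, 0, 0], [0, -5.5, -5, 0, 0, 0, 0]],
])

```text
clock: 1.7
ee_pos: [0.2852, 0.4609, 0.3028]
tool_rot: [3.141, 0.0, 2.846]
wrist_force: [1.0, -0.7, 0.2]
opening: 0.094
grip_force: 0.0
```

drive_tool([
  [[0, -1.1, -1, 0, 0, 0, 0], [0, -2.2, -2, 0, 0, 0, 0], [0, -3.3, -3, 0, 0, 0, 0], [0, -4.4, -4, 0, 0, 0, 0], [0, -5.5, -5, 0, 0, 0, 0]],
])

```text
clock: 2.2
ee_pos: [0.3804, 0.3012, 0.3029]
tool_rot: [3.141, 0.0, 2.846]
wrist_force: [1.1, 0.7, -0.4]
opening: 0.0939
grip_force: 0.0
```

drive_tool([
  [[0, -1.1, -1, 0, 0, 0, 0], [0, -2.2, -2, 0, 0, 0, 0], [0, -3.3, -3, 0, 0, 0, 0], [0, -4.2, -4, 0, 0, 0, 0], [0, -4.2, -4, 0, 0, 0, 0]],
])

```text
clock: 2.7
ee_pos: [0.453, 0.1714, 0.3029]
tool_rot: [-3.14, 0.002, 2.838]
wrist_force: [0.2, -0.1, 0.0]
opening: 0.0937
grip_force: 0.0
```

Run:
```python
from h import *
s=manip.get_state();print(s["ee_pos"],s["tool_rot"],s["clock"],s["wrist_force"])
f=manip.grab_frame("wrist");save(f,"w1.png")
V=np.array(f["view"]);print("cam in world",-V[:3,:3].T@V[:3,3])
for n in ["cassette_mid","tray","tray_corner"]:
    for r in manip.spot_point("wrist",n)[:3]:
        print(n,round(r["p"],2),np.round(r["xy"],1),np.round(ray(f,r["xy"],Z[n])[0],4))
for r in manip.masks_of("wrist","cassette_mid"):
    m=r["mask"];print("mask",round(r["p"],2),r["extent"],m.sum(),f["pixels"][m].mean(0).round())
    cn=max(cv2.findContours(m.astype(np.uint8),0,1)[0],key=cv2.contourArea).reshape(-1,2)
    P=cv2.minAreaRect((ray(f,cn,.01)[:,:2]*1000).astype(np.float32));print(P,cv2.boxPoints(P))
```

```text
[0.45300239 0.17141709 0.30294753] [-3.14000599e+00  2.19472222e-03  2.83772269e+00] 2.7 [ 0.17396678 -0.1110858   0.01602426]
cam in world [0.37478832 0.1954278  0.3852149 ]
cassette_mid 0.9 [494.2 165.1] [0.4638 0.3354 0.007 ]
cassette_mid 0.77 [305.8 249.5] [0.4892 0.1466 0.007 ]
tray 0.72 [308.1 256.8] [0.4991 0.1455 0.    ]
tray_corner 0.72 [329.4 129.5] [0.3898 0.2006 0.004 ]
mask 0.77 [468.5, 109.0, 515.1, 216.1] 3609 [154. 148. 141.]
((462.45343017578125, 333.91119384765625), (33.546504974365234, 94.11236572265625), 87.16387939453125) [[414.62497 319.4868 ]
 [508.62204 314.83017]
 [510.2819  348.3356 ]
 [416.28482 352.99222]]
mask 0.64 [268.0, 222.0, 343.2, 276.2] 1708 [161. 156. 149.]
((490.07794189453125, 145.9607696533203), (68.94233703613281, 24.400070190429688), 39.882999420166016) [[455.80338 133.21887]
 [471.44925 114.49533]
 [524.35254 158.70267]
 [508.70663 177.42621]]
```

View pics/w1.png

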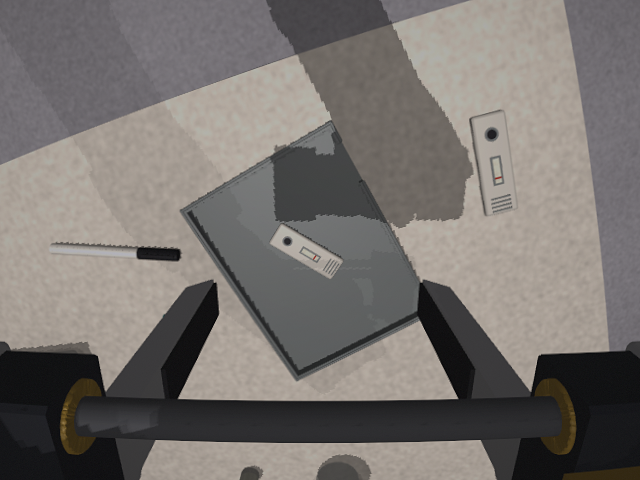

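The wrist view shows the tray cassette at (306,250), measuring 69 x 24 mm, and the larger white one at (494,165), measuring 94 x 34 mm. The target is confirmed. The tray corners show at about (332,122), (182,210), (297,378) and (420,315). I'll fit the tray pose next, with an enlarged crop of the target.

Run:
```python
from h import *
from scipy.optimize import least_squares
f=manip.grab_frame("wrist");save(f,"w2.png",(170,105,450,385),2.1)
P=ray(f,[(332,122),(182,210),(297,379)],.014);print(P)
for c in ["wrist","top"]:
    g=f if c=="wrist" else manip.grab_frame(c)
    for r in manip.masks_of(c,"tray")[:1]:
        cn=max(cv2.findContours(r["mask"].astype(np.uint8),0,1)[0],key=cv2.contourArea).reshape(-1,2)
        h=cv2.minAreaRect((ray(g,cn,.012)[:,:2]*1000).astype(np.float32));print(c,r["p"],h,cv2.boxPoints(h))
```

```text
[[0.38044437 0.21088632 0.014     ]
 [0.41484248 0.05762694 0.014     ]
 [0.61642117 0.10398821 0.014     ]]
wrist 0.82 ((502.36138916015625, 147.81072998046875), (213.10873413085938, 162.9668426513672), 12.372710227966309) [[380.82233  204.57024 ]
 [415.74127   45.388386]
 [623.90045   91.05122 ]
 [588.9815   250.23308 ]]
top 0.82 ((501.9077453613281, 148.6407470703125), (211.23040771484375, 159.76719665527344), 12.477018356323242) [[381.5282  203.81976]
 [416.0456   47.82583]
 [622.2873   93.46173]
 [587.7699  249.45566]]
```

View pics/w2.png

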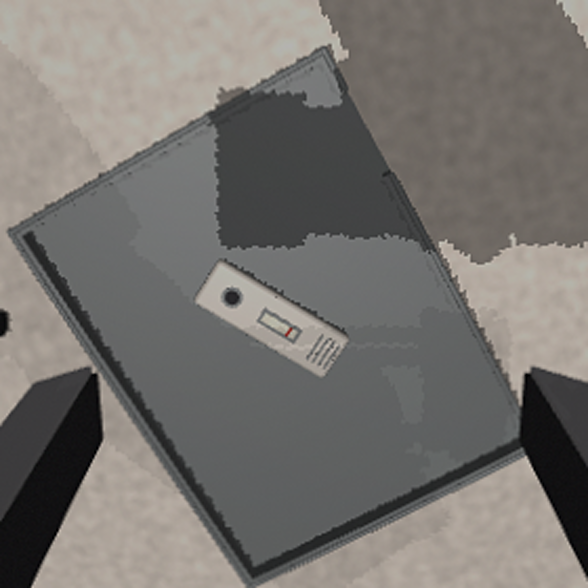

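drive_tool([
  [[0, -0.35, -0.1, 1, 0, 0, -1.6], [0, -0.7, -0.2, 2, 0, 0, -3.2], [0, -1.05, -0.3, 3, 0, 0, -4.8], [0, -1.4, -0.4, 4, 0, 0, -6.4], [0, -1.7, -0.53, 5, 0, 0, -8.0]],
])

```text
clock: 3.65
ee_pos: [0.4881, 0.1516, 0.1767]
tool_rot: [3.141, 0.001, -2.733]
wrist_force: [1.0, -0.2, 0.9]
opening: 0.0941
grip_force: 0.0
```

drive_tool([
  [[0, 0, 0, 0.4, 0, 0, -1.2], [0, 0, 0, 0.8, 0, 0, -2.4], [0, 0, 0, 1, 0, 0, -3.46], [0, 0, 0, 1, 0, 0, -3.46], [0, 0, 0, 1, 0, 0, -3.46]],
])

```text
clock: 4.15
ee_pos: [0.4877, 0.1515, 0.1527]
tool_rot: [3.141, 0.0, -2.439]
wrist_force: [0.6, 0.7, -0.2]
opening: 0.0941
grip_force: 0.0
```

```bash
cat >> h.py <<'E'
def rect(f,name,thing,z,near=None,pick=None):
    out=[]
    for r in manip.masks_of(name,thing):
        m=r["mask"]
        cn=max(cv2.findContours(m.astype(np.uint8),0,1)[0],key=cv2.contourArea).reshape(-1,2)
        out.append((round(r["p"],2),cv2.minAreaRect((ray(f,cn,z)[:,:2]*1000).astype(np.float32))))
    return out
def totool(s,w):  # world vector to tool units
    return R.from_euler("xyz",s["tool_rot"]).inv().apply(w)/.025
E
python3 - <<'E'
from h import *
s=manip.get_state();print(s["ee_pos"],s["tool_rot"],s["clock"],s["q"])
f=manip.grab_frame("wrist");save(f,"w3.png")
for r in manip.spot_point("wrist","cassette_mid")[:2]: print(r["p"],r["xy"],ray(f,r["xy"],.007))
print(rect(f,"wrist","cassette_mid",.0085))
for r in manip.spot_point("wrist","tray_corner")[:2]: print(r["p"],r["xy"],ray(f,r["xy"],.004))
E
```

```text
[0.487709   0.15145313 0.15270466] [ 3.14140530e+00  3.86782546e-05 -2.43913776e+00] 4.15 [-0.23774689  0.66947797 -0.17597477  2.02704717  0.24446227  0.46463255
  1.67754701]
0.89 [18.7, 153.2] [[ 0.54776737 -0.02110631  0.007     ]]
0.67 [309.0, 259.6] [[0.48978406 0.14532846 0.007     ]]
[(0.8, ((539.3969116210938, -16.88829803466797), (24.727588653564453, 55.7122917175293), 59.362762451171875)), (0.74, ((491.2135314941406, 145.96270751953125), (70.27405548095703, 23.917558670043945), 40.61741638183594)), (0.51, ((419.74560546875, 321.5249328613281), (6.368292808532715, 15.757901191711426), 34.14323425292969))]
0.88 [498.5, 186.3] [[0.38790795 0.19986826 0.004     ]]
```

View pics/w3.png

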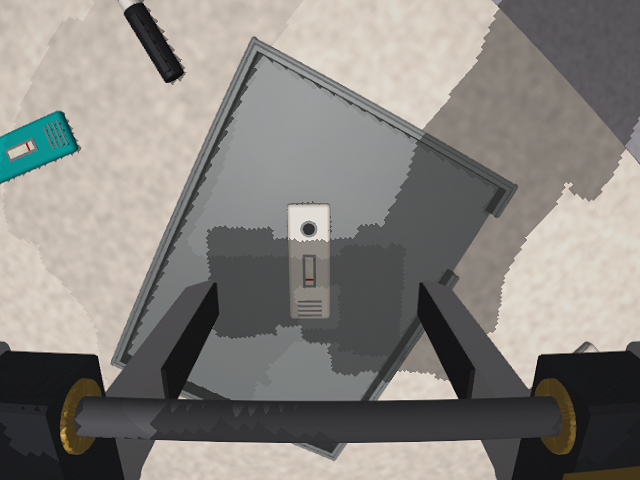

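The wrist view shows the cassette at (309,261), square to the tool between the fingers. The cut-out shows in the rim around (470,245), beside the corner at (498,186). I'll descend and grip.

drive_tool([
  [[60, 0.06, -0.25, 0.5, 0, 0, 0], [110, 0.06, -0.25, 1, 0, 0, 0], [130, 0.06, -0.25, 1.5, 0, 0, 0], [130, 0.06, -0.25, 1.9, 0, 0, 0], [130, 0.06, -0.25, 2.0, 0, 0, 0]],
])

```text
clock: 4.85
ee_pos: [0.4902, 0.1449, 0.1014]
tool_rot: [3.141, -0.002, -2.437]
wrist_force: [-2.3, -1.3, 18.3]
opening: 0.0574
grip_force: 8.8
```

drive_tool([
  [[160, 0, 0, 0, 0, 0, 0], [200, 0, 0, 0, 0, 0, 0], [255, 0, 0, 0, 0, 0, 0], [255, 0, 0, 0, 0, 0, 0], [255, 0, 0, 0, 0, 0, 0]],
])

```text
clock: 5.35
ee_pos: [0.4906, 0.1455, 0.1027]
tool_rot: [3.142, 0.0, -2.437]
wrist_force: [-0.5, -0.8, 0.3]
opening: 0.0235
grip_force: 30.0
```

Run:
```python
from h import *
s=manip.get_state();print(s["ee_pos"],s["tool_rot"],s["clock"],s["opening"],s["grip_force"],s["wrist_force"])
```

```text
[0.4906158  0.14546826 0.10272662] [ 3.14155091e+00  1.66844100e-04 -2.43733813e+00] 5.35 0.02346731686973336 30.00009298324585 [-0.46349719 -0.77839346  0.29827093]
```

drive_tool([
  [[255, 0.2, 0.38, 0, 0, 0, 1.1], [255, 0.4, 0.76, 0, 0, 0, 2.2], [255, 0.6, 1.14, 0, 0, 0, 3.3], [255, 0.8, 1.52, 0, 0, 0, 4.4], [255, 0.97, 1.89, 0, 0, 0, 5.57]],
])

```text
clock: 5.85
ee_pos: [0.4411, 0.1659, 0.1028]
tool_rot: [3.142, 0.0, -2.927]
wrist_force: [-0.3, -0.7, -0.7]
opening: 0.0233
grip_force: 30.0
```

Run:
```python
from h import *
s=manip.get_state();print(s["ee_pos"],s["tool_rot"],s["clock"],s["opening"],s["grip_force"],s["wrist_force"])
f=manip.grab_frame("wrist");save(f,"w4.png")
for r in manip.spot_point("wrist","tray_corner")[:2]: print(r["p"],r["xy"],ray(f,r["xy"],.004))
print(rect(f,"wrist","cassette_mid",.0085));print(rect(f,"wrist","tray",.012)[:1])
```

```text
[0.44111205 0.16588995 0.10276226] [ 3.14151784e+00  1.00125144e-04 -2.92747541e+00] 5.85 0.023315521519591088 29.996750056743622 [-0.27786507 -0.70673238 -0.68430597]
0.76 [421.4, 203.2] [[0.38785038 0.20037182 0.004     ]]
[(0.98, ((440.1510314941406, 322.17803955078125), (16.52854347229004, 50.964324951171875), 88.44180297851562)), (0.75, ((442.4565734863281, 164.99893188476562), (70.45532989501953, 24.073741912841797), 12.22017765045166)), (0.48, ((450.41290283203125, 135.73165893554688), (105.33080291748047, 166.33389282226562), 12.44239616394043))]
[(0.64, ((448.44781494140625, 136.13206481933594), (103.36903381347656, 163.1358184814453), 12.620556831359863))]
```

View pics/w4.png

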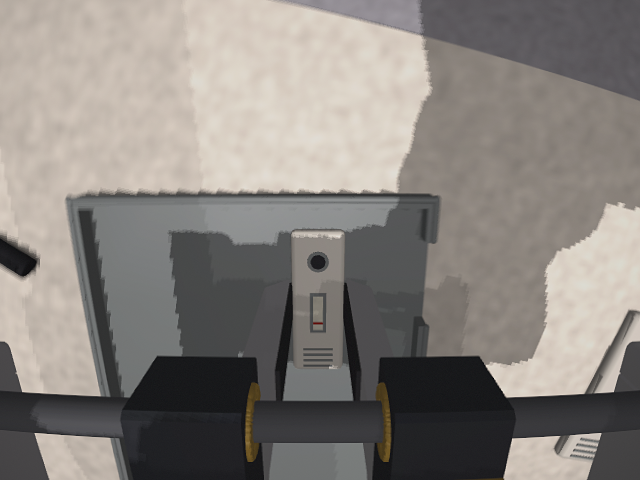

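The wrist view shows the cassette between the fingers at (318,300), square to the tray. The cut-out in the right-hand rim spans rows 243 to 318. I'll slide it towards the corner and creep onto the rims.

drive_tool([
  [[255, 0.15, 0.3, 0, 0, 0, 0], [255, 0.3, 0.6, 0, 0, 0, 0], [255, 0.34, 0.9, 0, 0, 0, 0], [255, 0.34, 1.15, 0, 0, 0, 0], [255, 0.34, 1.24, 0, 0, 0, 0]],
])

```text
clock: 6.55
ee_pos: [0.4264, 0.1953, 0.1027]
tool_rot: [3.141, 0.0, -2.922]
wrist_force: [0.6, -0.5, 1.1]
opening: 0.0233
grip_force: 30.0
```

drive_tool([
  [[255, 0, 0.04, 0, 0, 0, 0], [255, 0, 0.08, 0, 0, 0, 0], [255, 0, 0.12, 0, 0, 0, 0], [255, 0, 0.14, 0, 0, 0, 0], [255, 0, 0.14, 0, 0, 0, 0]],
])

```text
clock: 7.05
ee_pos: [0.4259, 0.1972, 0.1027]
tool_rot: [-3.141, 0.0, -2.924]
wrist_force: [-0.5, -1.5, 0.6]
opening: 0.0236
grip_force: 30.0
```

Run:
```python
from h import *
s=manip.get_state();print(s["ee_pos"],s["tool_rot"],s["clock"],s["wrist_force"],totool(s,s["wrist_force"])*.025)
f=manip.grab_frame("wrist")
for r in manip.spot_point("wrist","tray_corner")[:1]: print(r["p"],r["xy"],ray(f,r["xy"],.004))
print(rect(f,"wrist","cassette_mid",.0085))
```

```text
[0.42592037 0.19722168 0.10267118] [-3.14128276e+00  1.16209158e-05 -2.92399365e+00] 7.05 [-0.46837154 -1.47424027  0.61109843] [ 0.77558722 -1.33855015 -0.61069267]
0.82 [344.5, 221.4] [[0.38797649 0.20003634 0.004     ]]
[(0.96, ((427.2491760253906, 196.25621032714844), (71.33840942382812, 24.614452362060547), 11.906023025512695)), (0.89, ((435.37652587890625, 334.13470458984375), (36.021114349365234, 41.738895416259766), 88.07620239257812))]
```

drive_tool([
  [[255, 0.04, 0, 0, 0, 0, 0], [255, 0.08, 0.02, 0, 0, 0, 0], [255, 0.12, 0.04, 0, 0, 0, 0], [255, 0.15, 0.04, 0, 0, 0, 0], [255, 0.15, 0.04, 0, 0, 0, 0]],
])

```text
clock: 7.7
ee_pos: [0.4231, 0.1968, 0.1028]
tool_rot: [-3.14, 0.002, -2.925]
wrist_force: [3.8, -4.7, -0.1]
opening: 0.0236
grip_force: 30.0
```

Run:
```python
from h import *
s=manip.get_state();print(s["ee_pos"],s["tool_rot"],s["clock"],s["wrist_force"],totool(s,s["wrist_force"])*.025)
f=manip.grab_frame("wrist")
for r in manip.spot_point("wrist","tray_corner")[:1]: print(r["p"],r["xy"],ray(f,r["xy"],.004))
print(rect(f,"wrist","cassette_mid",.0085))
```

```text
[0.42309551 0.19676065 0.10278566] [-3.14048741e+00  1.93734884e-03 -2.92498338e+00] 7.7 [ 3.80885723 -4.67865218 -0.14793157] [-2.71402641 -5.38774507  0.15914471]
0.94 [345.3, 226.8] [[0.38773527 0.20049278 0.004     ]]
[(0.94, ((425.7749328613281, 195.98419189453125), (68.24776458740234, 23.923053741455078), 12.405939102172852)), (0.85, ((433.9864196777344, 334.1534729003906), (35.1955680847168, 38.355934143066406), 87.68946075439453))]
```

drive_tool([
  [[255, 0.02, 0, 0, 0, 0, 0], [255, 0.04, 0, 0, 0, 0, 0], [255, 0.05, 0, 0, 0, 0, 0], [255, 0.05, 0, 0, 0, 0, 0], [255, 0.05, 0, 0, 0, 0, 0]],
])

```text
clock: 8.35
ee_pos: [0.4229, 0.1967, 0.1028]
tool_rot: [-3.141, 0.004, -2.925]
wrist_force: [6.0, -4.6, -1.6]
opening: 0.0232
grip_force: 30.0
```

Run:
```python
from h import *
s=manip.get_state();print(s["ee_pos"],s["tool_rot"],s["clock"],totool(s,s["wrist_force"])*.025)
f=manip.grab_frame("top")
for r in manip.spot_point("top","bay")[:2]+manip.spot_point("top","power_top")[:2]: print(r["p"],r["xy"],ray(f,r["xy"],.065))
print(rect(f,"top","bath",.058)[:1],rect(f,"top","tube_block",.07)[:1],rect(f,"top","bay",.07)[:1])
```

```text
[0.42289385 0.19667874 0.10280905] [-3.14079392  0.00394886 -2.92533284] 8.35 [-4.8446848  -5.79030818  1.65230524]
0.87 [414.8, 217.3] [[ 0.62240467 -0.19051149  0.065     ]]
0.43 [469.6, 261.7] [[ 0.52005329 -0.27020861  0.065     ]]
0.61 [462.6, 259.6] [[ 0.52641126 -0.25847322  0.065     ]]
[(0.59, ((586.45556640625, -224.80458068847656), (198.40887451171875, 175.11541748046875), 80.43123626708984))] [(0.97, ((605.4494018554688, -271.8799133300781), (79.13643646240234, 96.92552947998047), 80.42349243164062))] [(0.94, ((618.7048950195312, -189.1732177734375), (77.97151184082031, 98.26069641113281), 80.4306869506836))]
```

Both rim contacts show in the force: it rises with no further motion, so the cassette is snug. I'll lift it from the corner.

drive_tool([
  [[255, -0.05, -0.05, 0, 0, 0, 0], [255, -0.05, -0.05, -0.3, 0, 0, 0], [255, -0.05, -0.05, -1.3, 0, 0, 0], [255, -0.05, -0.05, -2.8, 0, 0, 0], [255, -0.05, -0.05, -4.3, 0, 0, 0]],
])

```text
clock: 9.15
ee_pos: [0.4203, 0.1968, 0.2113]
tool_rot: [3.141, -0.004, -2.922]
wrist_force: [0.4, 1.0, -0.8]
opening: 0.0236
grip_force: 30.0
```

drive_tool([
  [[255, -0.5, -1.2, -1, 0, 0, 0.6], [255, -1, -2.6, -1.8, 0, 0, 1.5], [255, -1.6, -4.1, -2, 0, 0, 2.4], [255, -2.2, -5.6, -2, 0, 0, 3.4], [255, -2.6, -7, -2, 0, 0, 4.4]],
])

```text
clock: 9.65
ee_pos: [0.5236, 0.0392, 0.2609]
tool_rot: [3.14, -0.001, 2.973]
wrist_force: [0.7, 0.4, -0.3]
opening: 0.023
grip_force: 30.0
```

Run:
```python
from h import *
s=manip.get_state();print(s["ee_pos"],s["tool_rot"],s["clock"],s["opening"],s["grip_force"])
print(totool(s,np.array([.62,-.10,.26])-s["ee_pos"]))
```

```text
[0.5235871  0.03924655 0.26094914] [ 3.14042466e+00 -5.20853147e-04  2.97347109e+00] 9.65 0.023017765620752494 29.9947652220726
[-4.73417023 -4.84605607  0.02983952]
```

drive_tool([
  [[255, -1, -1, 0, 0, 0, 0], [255, -2, -2.1, 0, 0, 0, 0], [255, -3.2, -3.3, 0, 0, 0, 0], [255, -4.3, -4.4, 0, 0, 0, 0], [255, -4.7, -4.8, 0, 0, 0, 0]],
])

```text
clock: 10.15
ee_pos: [0.6201, -0.1012, 0.2602]
tool_rot: [-3.141, -0.0, 2.973]
wrist_force: [-0.0, 0.2, 0.4]
opening: 0.0234
grip_force: 30.0
```

Run:
```python
from h import *
s=manip.get_state();print(s["ee_pos"],s["tool_rot"],s["clock"],s["opening"],s["grip_force"])
f=manip.grab_frame("wrist");save(f,"w5.png")
for n,z in (("bay",.065),("power_top",.06),("tube_block",.07)):
    for r in manip.spot_point("wrist",n)[:2]: print(n,r["p"],r["xy"],ray(f,r["xy"],z))
for n,z in (("bay",.07),("tube_block",.07),("cassette_mid",s["ee_pos"][2]-.092)): print(n,rect(f,"wrist",n,z)[:2])
```

```text
[ 0.62012425 -0.10123158  0.26017891] [-3.14057864e+00 -1.74424822e-04  2.97253683e+00] 10.15 0.02340705267823829 29.995426833629608
bay 0.82 [193.0, 260.1] [[ 0.62114653 -0.19236936  0.065     ]]
power_top 0.69 [60.0, 140.4] [[ 0.52252578 -0.26555745  0.06      ]]
tube_block 0.97 [110.7, 242.5] [[ 0.59734266 -0.24527961  0.07      ]]
bay [(0.72, ((620.24267578125, -190.47056579589844), (78.15990447998047, 97.07698059082031), 80.46223449707031))]
tube_block [(0.74, ((606.39453125, -271.6962890625), (82.03060150146484, 97.22504425048828), 80.35735321044922)), (0.61, ((524.9873657226562, -258.4334411621094), (16.25808334350586, 8.709914207458496), 82.17477416992188))]
cassette_mid [(0.97, ((544.2115478515625, -54.65996551513672), (13.175424575805664, 35.97954559326172), 58.9221305847168)), (0.91, ((620.8294067382812, -102.37605285644531), (23.58811378479004, 69.69761657714844), 80.3680419921875))]
```

View pics/w5.png

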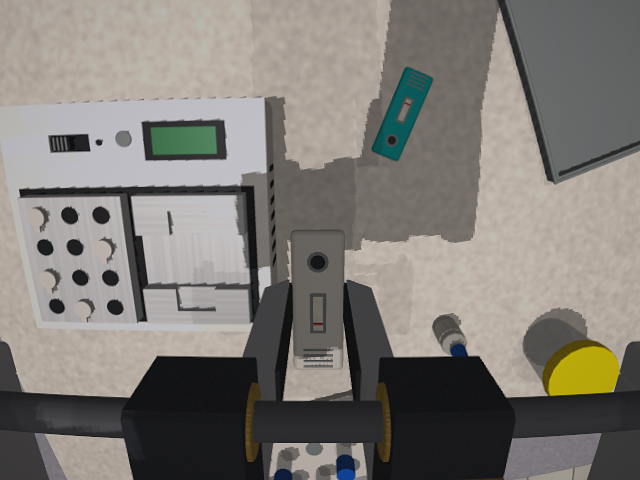

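The wrist view shows the bay in the right-hand block around (193,260), between the wall lines at (170,222) and (213,305). The switch slot is at (69,143), with its thumb-piece at (60,140) and the dot near (99,142). I'll check the bay with a projected outline on a crop.

Run:
```python
from h import *
f=manip.grab_frame("wrist")
a=np.radians(-9.6);ux=np.array([np.cos(a),np.sin(a),0]);uy=np.array([-ux[1],ux[0],0])
im=cv2.resize(f["pixels"][:,:,::-1],None,fx=4,fy=4,interpolation=cv2.INTER_CUBIC)
c=np.array([.621,-.1918,.07])
for w,h,z,col in ((.037,.014,0,(0,0,255)),(.037,.014,-.005,(0,160,0)),(.0475,.038,0,(255,0,0)),(.02,.038,0,(255,0,255))):
    p=proj(f,[c+[0,0,z]+i*w*ux+j*h*uy for i,j in((1,1),(1,-1),(-1,-1),(-1,1))])
    cv2.polylines(im,[np.int32(p*4+2)],True,col,1)
cv2.imwrite("pics/w6.png",im[4*180:4*330,4*110:4*280])
```

```text
(no output)
```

View pics/w6.png

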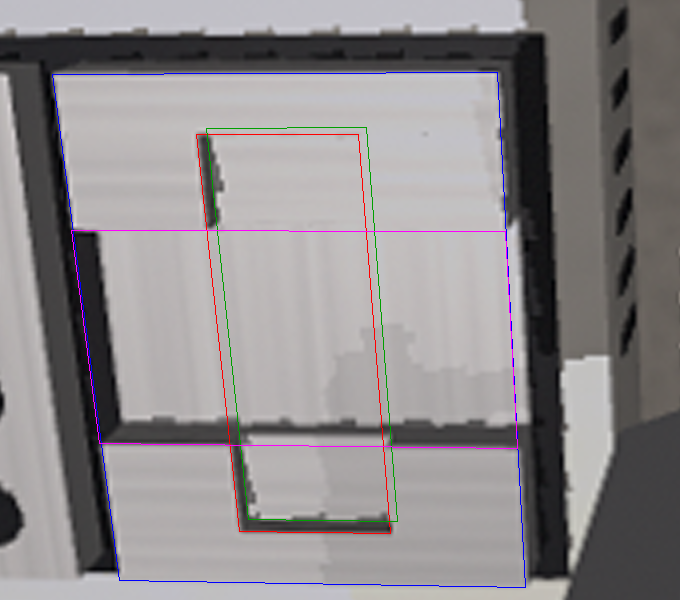

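The projected outline matches the bay's left and bottom walls within about 1 mm, so the bay centre is at (0.621,-0.192) with the bath turned -9.6°. I'll hover above it.

drive_tool([
  [[255, -0.2, -1, 0, 0, 0, 0], [255, -0.4, -2.2, 0.3, 0, 0, 0], [255, -0.61, -3.3, 1, 0, 0, 0], [255, -0.61, -3.52, 2, 0, 0, 0], [255, -0.61, -3.52, 2.7, 0, 0, 0]],
])

```text
clock: 11.05
ee_pos: [0.619, -0.1884, 0.1916]
tool_rot: [-3.141, -0.001, 2.974]
wrist_force: [-0.6, 0.8, -0.4]
opening: 0.0231
grip_force: 30.0
```

Run:
```python
from h import *
s=manip.get_state();print(s["ee_pos"],s["tool_rot"],s["clock"],s["opening"],s["grip_force"])
f=manip.grab_frame("wrist");zc=s["ee_pos"][2]-.0957
for n,z in (("bay",.07),("tube_block",.07),("cassette_mid",zc+.0015)): print(n,rect(f,"wrist",n,z)[:2])
a=np.radians(-9.6);ux=np.array([np.cos(a),np.sin(a),0]);uy=np.array([-ux[1],ux[0],0])
K=2.2
im=cv2.resize(f["pixels"][:,:,::-1],None,fx=K,fy=K,interpolation=cv2.INTER_CUBIC)
c=np.array([.621,-.1918,.07])
for w,h,z,col in ((.037,.014,0,(0,0,255)),(.0475,.038,0,(255,0,0)),(.02,.038,0,(255,0,255))):
    p=proj(f,[c+[0,0,z]+i*w*ux+j*h*uy for i,j in((1,1),(1,-1),(-1,-1),(-1,1))])
    cv2.polylines(im,[np.int32(p*K+K/2)],True,col,1)
cc=np.array([*s["ee_pos"][:2],zc+.003]);p=proj(f,[cc+i*.035*ux+j*.012*uy for i,j in((1,1),(1,-1),(-1,-1),(-1,1))])
cv2.polylines(im,[np.int32(p*K+K/2)],True,(0,160,0),1)
cv2.imwrite("pics/w7.png",im[int(K*150):int(K*410),int(K*150):int(K*490)])
```

```text
[ 0.61902173 -0.18841175  0.19155944] [-3.14096540e+00 -1.35171215e-03  2.97405755e+00] 11.05 0.023065524106187767 29.995567202568054
bay [(0.74, ((611.8411254882812, -189.66241455078125), (76.66572570800781, 80.21070098876953), 80.34339904785156))]
tube_block [(0.6, ((606.4600830078125, -272.8460693359375), (79.99430847167969, 97.12059020996094), 80.9297103881836))]
cassette_mid [(0.87, ((545.4449462890625, -76.0557861328125), (17.169654846191406, 46.62974548339844), 59.57832717895508)), (0.58, ((620.8795166015625, -189.9595947265625), (24.479806900024414, 71.11302947998047), 80.48546600341797))]
```

View pics/w7.png

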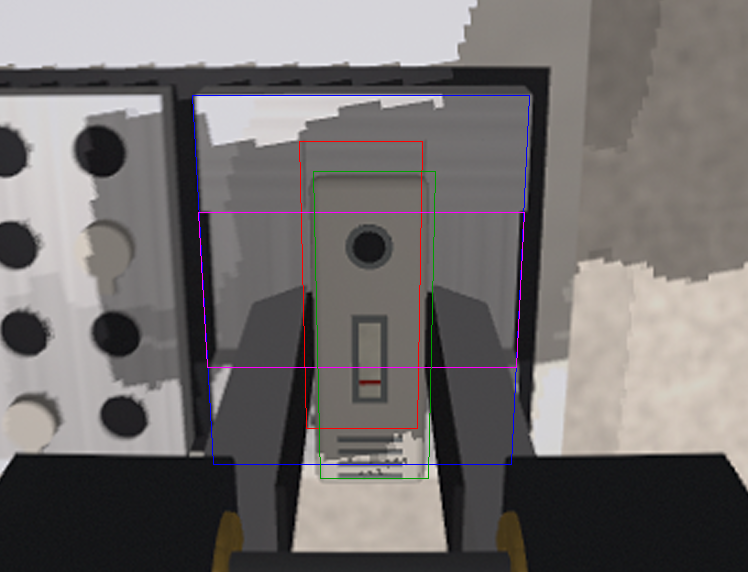

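drive_tool([
  [[255, 0.05, 0.01, 0, 0, 0, 0], [255, 0.05, 0.01, 0.3, 0, 0, 0], [255, 0.05, 0.01, 0.6, 0, 0, 0], [255, 0.05, 0.01, 0.7, 0, 0, 0], [255, 0.05, 0.01, 0.7, 0, 0, 0]],
])

```text
clock: 11.75
ee_pos: [0.6185, -0.1867, 0.1744]
tool_rot: [3.141, -0.001, 2.976]
wrist_force: [0.5, -1.1, 0.0]
opening: 0.0234
grip_force: 30.0
```

Run:
```python
from h import *
s=manip.get_state();print(s["ee_pos"],s["tool_rot"],s["clock"],s["opening"],s["wrist_force"])
f=manip.grab_frame("wrist");zc=s["ee_pos"][2]-.0957
for n,z in (("bay",.07),("tube_block",.07),("cassette_mid",zc+.0015)): print(n,rect(f,"wrist",n,z)[:2])
```

```text
[ 0.61854753 -0.18671327  0.17443017] [ 3.14143031e+00 -1.33055166e-03  2.97584328e+00] 11.75 0.023369423428467324 [ 0.48780055 -1.1029481   0.02110387]
bay [(0.97, ((613.0150756835938, -189.97308349609375), (76.40070343017578, 82.6363525390625), 80.45343780517578))]
tube_block [(0.9, ((606.31396484375, -272.633056640625), (79.7568588256836, 97.82201385498047), 80.84384155273438))]
cassette_mid [(0.89, ((545.6527099609375, -68.81175231933594), (18.035789489746094, 49.22258377075195), 59.066917419433594)), (0.77, ((620.28173828125, -187.9329376220703), (24.456941604614258, 71.558837890625), 80.68466186523438))]
```

drive_tool([
  [[255, -0.05, -0.15, 0, 0, 0, 0], [255, -0.05, -0.15, 0, 0, 0, 0], [255, -0.05, -0.15, 0, 0, 0, 0], [255, -0.05, -0.15, 0, 0, 0, 0], [255, -0.05, -0.15, 0, 0, 0, 0]],
])

```text
clock: 12.45
ee_pos: [0.6195, -0.1907, 0.1752]
tool_rot: [3.141, -0.0, 2.976]
wrist_force: [-0.5, 0.0, -0.8]
opening: 0.0232
grip_force: 30.0
```

Run:
```python
from h import *
s=manip.get_state();print(s["ee_pos"],s["tool_rot"],s["clock"],s["opening"],s["wrist_force"],s["q"],s["qd"])
f=manip.grab_frame("wrist");zc=s["ee_pos"][2]-.0957
for n,z in (("bay",.07),("cassette_mid",zc+.0015)): print(n,rect(f,"wrist",n,z)[:2])
```

```text
[ 0.61952735 -0.19070533  0.17517579] [ 3.14146274e+00 -1.13985821e-05  2.97584494e+00] 12.45 0.023208206118925472 [-0.50028231  0.00834512 -0.82788491] [ 0.23409524  0.7737382   0.03616819  1.6310004  -0.03777577  0.73755984
  1.69298549] [-0.00018507 -0.00143425  0.00011403  0.00150302  0.00259474 -0.00077423
 -0.00046197]
bay [(0.68, ((612.2968139648438, -189.8495635986328), (76.47779846191406, 81.22376251220703), 80.33208465576172))]
cassette_mid [(0.91, ((545.8163452148438, -70.34603118896484), (17.667394638061523, 48.87681198120117), 58.8587646484375)), (0.62, ((621.2843017578125, -191.94186401367188), (24.068153381347656, 70.5802230834961), 80.5291976928711))]
```

drive_tool([
  [[255, 0, 0, 0.1, 0, 0, 0], [255, 0, 0, 0.2, 0, 0, 0], [255, 0, 0, 0.3, 0, 0, 0], [255, 0, 0, 0.4, 0, 0, 0], [255, 0, 0, 0.4, 0, 0, 0]],
])

```text
clock: 13.1
ee_pos: [0.6193, -0.1907, 0.1647]
tool_rot: [3.141, -0.001, 2.976]
wrist_force: [0.1, -1.2, -0.8]
opening: 0.0236
grip_force: 30.0
```

drive_tool([
  [[255, 0, 0, 0.02, 0, 0, 0], [255, 0, 0, 0.03, 0, 0, 0], [255, 0, 0, 0.05, 0, 0, 0], [255, 0, 0, 0.05, 0, 0, 0], [255, 0, 0, 0.05, 0, 0, 0]],
])

```text
clock: 13.6
ee_pos: [0.6195, -0.1908, 0.1641]
tool_rot: [-3.142, 0.0, 2.976]
wrist_force: [-0.1, 0.8, 2.5]
opening: 0.0234
grip_force: 30.0
```

Run:
```python
from h import *
s=manip.get_state();print(s["ee_pos"],s["tool_rot"],s["clock"],s["opening"],s["wrist_force"])
f=manip.grab_frame("wrist");zc=s["ee_pos"][2]-.0957
for n,z in (("cassette_mid",zc+.0015),): print(n,rect(f,"wrist",n,z)[:2])
```

```text
[ 0.61953783 -0.190832    0.16411672] [-3.14156037e+00  1.27579972e-04  2.97575350e+00] 13.6 0.023389009152575226 [-0.14592488  0.77511705  2.46193437]
cassette_mid [(0.73, ((546.0993041992188, -65.51660919189453), (18.928220748901367, 51.17534637451172), 58.62504577636719)), (0.65, ((621.311279296875, -192.22544860839844), (24.299978256225586, 70.57080841064453), 80.48405456542969))]
```

The cassette has bottomed out in the bay: TCP z is 0.164 and the upward force is 2.5 N. I'll open the fingers only slightly.

drive_tool([
  [[180, 0, 0, 0, 0, 0, 0], [180, 0, 0, 0, 0, 0, 0], [175, 0, 0, 0, 0, 0, 0], [170, 0, 0, 0, 0, 0, 0], [170, 0, 0, 0, 0, 0, 0]],
])

```text
clock: 14.2
ee_pos: [0.6195, -0.1908, 0.1638]
tool_rot: [3.142, -0.0, 2.976]
wrist_force: [-0.6, 0.1, -0.1]
opening: 0.0314
grip_force: 0.0
```

Run:
```python
from h import *
s=manip.get_state();print(s["ee_pos"],s["opening"],s["wrist_force"])
```

```text
[ 0.61952035 -0.19075613  0.16381816] 0.03135292319305435 [-0.55735447  0.06472641 -0.11888209]
```

drive_tool([
  [[170, 0, 0, -0.1, 0, 0, 0], [170, 0, 0, -0.5, 0, 0, 0], [170, 0, 0, -1.2, 0, 0, 0], [170, 0, 0, -2.2, 0, 0, 0], [170, 0, 0, -3.2, 0, 0, 0]],
])

```text
clock: 14.7
ee_pos: [0.6195, -0.1908, 0.2454]
tool_rot: [-3.142, 0.0, 2.976]
wrist_force: [0.4, 0.8, -0.0]
opening: 0.0316
grip_force: 0.0
```

drive_tool([
  [[255, 0.5, -0.6, 0, 0, 0, 0], [255, 1, -1.2, 0, 0, 0, 0], [255, 1.5, -1.8, 0, 0, 0, 0], [255, 2, -2.4, 0, 0, 0, 0], [255, 2, -2.4, 0, 0, 0, 0]],
])

```text
clock: 15.2
ee_pos: [0.557, -0.2452, 0.2436]
tool_rot: [-3.14, -0.003, 2.97]
wrist_force: [0.1, -1.1, 0.5]
opening: 0.0001
grip_force: 0.0
```

Run:
```python
from h import *
s=manip.get_state();print(s["ee_pos"],s["tool_rot"],s["clock"],s["opening"])
f=manip.grab_frame("wrist")
for r in manip.spot_point("wrist","power_top")[:2]: print(r["p"],r["xy"],ray(f,r["xy"],.06))
for n,z in (("cassette_mid",.0695),("bay",.07),("power_top",.06)): print(n,rect(f,"wrist",n,z)[:3])
x,y=np.int32(proj(f,[.523,-.265,.06])[0]);print(x,y)
save(f,"w8.png",(max(0,x-60),max(0,y-60),x+260,y+180),2.4)
```

```text
[ 0.5570249  -0.24519595  0.24359963] [-3.13981265e+00 -2.71650366e-03  2.97038588e+00] 15.2 0.00010933737434544363
0.69 [280.7, 200.4] [[ 0.52394251 -0.26506722  0.06      ]]
cassette_mid [(0.95, ((534.2189331054688, -66.16695404052734), (21.672231674194336, 56.164405822753906), 57.60329818725586)), (0.84, ((616.875, -191.57923889160156), (25.17548942565918, 62.12275314331055), 79.51964569091797))]
bay [(0.7, ((619.0969848632812, -191.7681884765625), (78.0229721069336, 98.58129119873047), 80.20440673828125))]
power_top [(0.72, ((524.1611938476562, -266.26806640625), (14.456991195678711, 10.543676376342773), 80.05137634277344))]
280 198
```

View pics/w8.png

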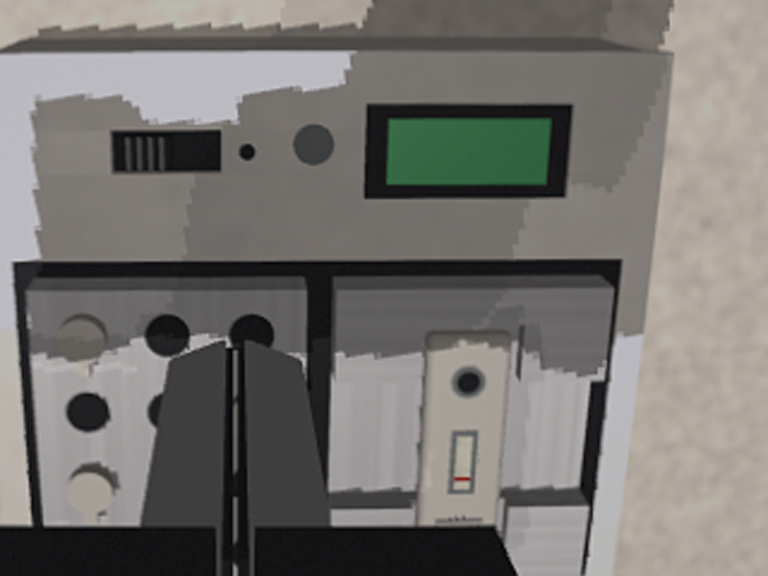

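The picture shows the cassette seated flat and square in the bay at crop (465,430). The switch thumb-piece is at crop (145,152), at its right stop, and the dot is at crop (247,152) on the +y side. I'll go to the switch with the fingers shut.

drive_tool([
  [[255, 0.6, -0.5, 0, 0, 0, 0], [255, 1.21, -0.99, 0.3, 0, 0, 0], [255, 1.21, -0.99, 1.5, 0, 0, 0], [255, 1.21, -0.99, 2.6, 0, 0, 0], [255, 1.21, -0.99, 3.0, 0, 0, 0]],
])

```text
clock: 15.95
ee_pos: [0.5259, -0.2597, 0.1665]
tool_rot: [3.14, -0.004, 2.977]
wrist_force: [-0.3, 0.3, -0.0]
opening: 0.0006
grip_force: 0.0
```

drive_tool([
  [[255, 0, 0, 0.1, 0, 0, 0], [255, 0, 0, 0.2, 0, 0, 0], [255, 0, 0, 0.25, 0, 0, 0], [255, 0, 0, 0.25, 0, 0, 0], [255, 0, 0, 0.25, 0, 0, 0]],
])

```text
clock: 16.45
ee_pos: [0.5268, -0.2612, 0.1634]
tool_rot: [-3.141, 0.001, 2.976]
wrist_force: [0.1, -0.4, 0.6]
opening: 0.0006
grip_force: 0.0
```

Run:
```python
from h import *
s=manip.get_state();print(s["ee_pos"],s["tool_rot"],s["clock"],s["wrist_force"])
print(totool(s,np.array([.523,-.2645,.157])-s["ee_pos"]))
```

```text
[ 0.52678477 -0.26124568  0.16338887] [-3.14128891e+00  1.24839613e-03  2.97590146e+00] 16.45 [ 0.09052227 -0.40895547  0.64211028]
[ 0.12816651 -0.15328189  0.25544147]
```

drive_tool([
  [[255, 0.13, -0.15, 0, 0, 0, 0], [255, 0.13, -0.15, 0.1, 0, 0, 0], [255, 0.13, -0.15, 0.18, 0, 0, 0], [255, 0.13, -0.15, 0.24, 0, 0, 0], [255, 0.13, -0.15, 0.24, 0, 0, 0]],
])

```text
clock: 16.95
ee_pos: [0.5224, -0.2645, 0.1574]
tool_rot: [-3.141, -0.0, 2.976]
wrist_force: [-2.4, 0.7, 7.6]
opening: 0.0001
grip_force: 3.9
```

drive_tool([
  [[255, 0, 0, 0.02, 0, 0, 0], [255, 0, 0, 0.04, 0, 0, 0], [255, 0, 0, 0.05, 0, 0, 0], [255, 0, 0, 0.05, 0, 0, 0], [255, 0, 0, 0.05, 0, 0, 0]],
])

```text
clock: 17.45
ee_pos: [0.5224, -0.2645, 0.1573]
tool_rot: [-3.141, 0.0, 2.976]
wrist_force: [-3.2, 1.3, 16.7]
opening: 0.0005
grip_force: 8.1
```

drive_tool([
  [[255, 0, 0, -0.05, 0, 0, 0], [255, 0, 0.05, -0.05, 0, 0, 0], [255, 0, 0.15, -0.05, 0, 0, 0], [255, 0, 0.25, -0.05, 0, 0, 0], [255, 0, 0.3, -0.05, 0, 0, 0]],
])

```text
clock: 17.95
ee_pos: [0.5238, -0.2572, 0.1574]
tool_rot: [-3.141, 0.0, 2.976]
wrist_force: [-2.3, -1.8, 8.5]
opening: 0.0002
grip_force: 4.4
```

drive_tool([
  [[255, 0, 0.08, 0, 0, 0, 0], [255, 0, 0.16, 0, 0, 0, 0], [255, 0, 0.24, 0, 0, 0, 0], [255, 0, 0.32, 0, 0, 0, 0], [255, 0, 0.38, 0, 0, 0, 0]],
])

```text
clock: 18.45
ee_pos: [0.5253, -0.25, 0.1574]
tool_rot: [-3.138, 0.002, 2.974]
wrist_force: [-1.2, -4.4, 6.5]
opening: 0.0004
grip_force: 3.2
```

Run:
```python
from h import *
f=manip.grab_frame("wrist")
for r in manip.spot_point("wrist","power_top")[:2]: print(r["p"],r["xy"],ray(f,r["xy"],.06))
print(rect(f,"wrist","power_top",.06)[:2])
```

```text
0.55 [303.6, 390.7] [[ 0.5757735  -0.26711766  0.06      ]]
[(0.5, ((586.2409057617188, -172.2855224609375), (63.774749755859375, 22.00173568725586), 80.6123046875))]
```

drive_tool([
  [[255, 0, 0.06, 0, 0, 0, 0], [255, 0, 0.12, 0, 0, 0, 0], [255, 0, 0.12, -0.2, 0, 0, 0], [255, 0, 0.12, -1, 0, 0, 0], [255, 0, 0.12, -2, 0, 0, 0]],
])

```text
clock: 19.1
ee_pos: [0.5252, -0.2436, 0.206]
tool_rot: [3.14, -0.003, 2.976]
wrist_force: [0.1, -0.5, 0.2]
opening: 0.0004
grip_force: 0.0
```

drive_tool([
  [[255, -0.5, 0.5, -0.5, 0, 0, 0], [255, -1.0, 0.5, -1.0, 0, 0, 0], [255, -1.4, 0.5, -1.5, 0, 0, 0], [255, -1.4, 0.5, -1.5, 0, 0, 0], [255, -1.4, 0.5, -1.5, 0, 0, 0]],
])

```text
clock: 19.6
ee_pos: [0.562, -0.2375, 0.2436]
tool_rot: [3.141, -0.001, 2.976]
wrist_force: [-0.4, -0.3, -0.9]
opening: 0.0004
grip_force: 0.0
```

Run:
```python
from h import *
s=manip.get_state();print(s["ee_pos"],s["clock"],s["wrist_force"])
f=manip.grab_frame("wrist")
for r in manip.spot_point("wrist","power_top")[:2]: print(r["p"],r["xy"],ray(f,r["xy"],.06))
print(rect(f,"wrist","power_top",.06)[:2]);print(rect(f,"wrist","cassette_mid",.0695)[:3])
x,y=np.int32(proj(f,[.524,-.258,.06])[0]);save(f,"w9.png",(max(0,x-60),max(0,y-60),x+260,y+180),2.4)
```

```text
[ 0.56198779 -0.23748645  0.24360774] 19.6 [-0.39001669 -0.27428646 -0.935405  ]
0.86 [286.0, 194.5] [[ 0.52613199 -0.25312775  0.06      ]]
[(0.91, ((525.7774047851562, -253.4212188720703), (14.953514099121094, 10.444256782531738), 80.3888168334961))]
[(0.92, ((619.084228515625, -192.10122680664062), (25.242841720581055, 66.84405517578125), 81.62716674804688)), (0.71, ((534.9658203125, -64.63758850097656), (21.56478500366211, 56.09250259399414), 59.31343460083008))]
```

View pics/w9.png

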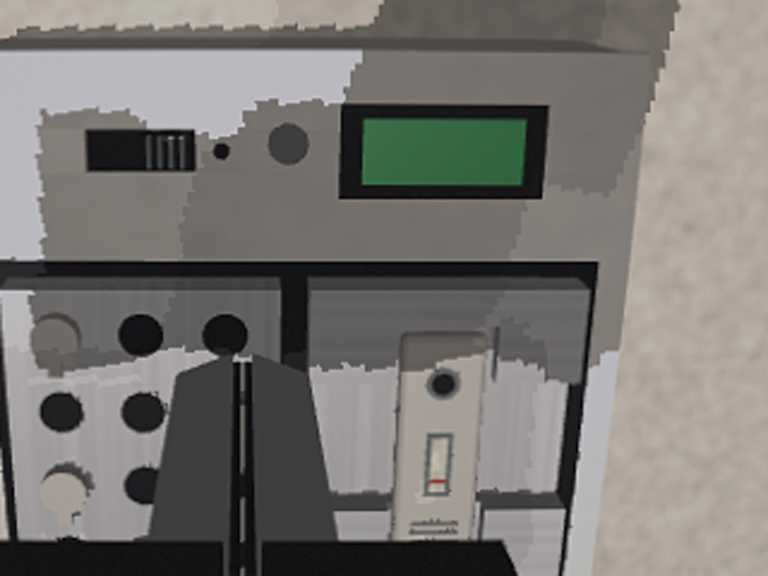

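The switch ribs are at crop (167,152), against the slot's left stop by the dot, about 13–14 mm from where they started. The cassette is flat in the bay at crop (440,430), and the arm is clear of everything. Handing in.

```bash
python3 -c "
from station import manip
print(manip.job_done())"
```

```text
the job is handed in; nothing more can be done
None
```

I slid the cassette into the cut-out corner, picked it up and laid it flat in the empty bay. I then pushed the power switch to its dot and handed the job in at about 20 s; the hand-in gave no verdict.

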